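# Inspect a drilled hole under the reading lens

## Robot

A 6-joint arm with a two-finger parallel gripper is mounted at the origin on the work surface. World frame = base frame: x ahead of the robot, y to its left, z up, the work surface at z = 0. Lengths are in mm, angles in rad, forces in N, time in s.
With the tool pointing down it reaches from about 350 to 975 mm from the base axis. Payload 7.1 kg.
Tool frame: the origin (TCP) lies midway between the tips of the shut fingers; the grasp point (between the pads) lies pinch_z behind it (pinch_z is the distance from the TCP to the grasp point, in mm); z points along the fingers, y is the line along which they close (so a half turn about z gives the same grasp; the last joint's range is limited). The gripper opens to 88 mm and grips with 3 to 60 N. Pads are 20 mm wide; open, the fingers measure 115 mm over their backs; the gripper's body (75 mm by 178 mm) begins 61 mm behind the grasp point.
Start: joints at [1.113, 0.423, 1.63, -0, 1.089, -0.019], TCP at [265.501, 565.786, 222.675] pointing down, gripper open.
Joint ranges: [-3, 3], [-0.9, 2.11], [0.09, 2.58], [-1.31, 4.45], [0.11, 2.69], [-2.54, 2.54]. Speed limits (rad/s): [2.39, 2.39, 3.01, 3.14, 3.14, 3.14].

## Interface

Orientations are given as a rotation vector (axis times angle).
In Python, from workcell import get_obs, get_image, close_job, pinch_z gives the robot as it stands.
- The arm moves only by the tool jog_arm, never from a script. Its argument "commands" is a list of rows, each a list of 3 entries, a list of its own where there are three numbers: the gripper command: -1 is shut, 1 is fully open, values between are in proportion, then the shift along the tool's x, y, z as a fraction of full scale, then the turn, a rotation vector about the tool's x, y, z as a fraction of full scale. In form: [[gripper, [tx, ty, tz], [rx, ry, rz]], ...]. A call has 1 to 10 rows; each row shifts and turns the commanded pose from where the row before left it, along the tool's axes as they then stand; what a row does not reach is not made up. Full scale, the value 1, is 0.1 m for a shift and 45 degrees for a turn. A row lasts 1/10 s, in which the tool goes at most 50 mm and 8.59 degrees, less where a joint would pass 70% of its speed; a pose out of reach is approached as far as the arm can. A call with a number of a shift or a turn outside -1 to 1 is refused whole. A call with a gripper value outside its range is refused whole. The fingers move at their own pace and stop on an object; the grip force is fixed at half the most. Time passes only in rows, so rows that do not move let the fingers close. It gives the time, the measured TCP pose, the force, the opening and the grip force at its end, in the units of the state.
- get_obs(): the state, without advancing time (a new reading comes with each control period).
- get_image(name): name is "side" or "top" or "wrist"; returns a dict with "image" (480x640x3 uint8, blue, green, red), "z_map" (480x640 float32, mm along the optical axis (not along the pixel's ray), 0 where there is no reading), "intrinsics" (3x3 intrinsics, pixels), "eye" and "orientation" of the camera in the world; the wrist camera has in their place "mount" (4x4, takes a point from camera to tool coordinates, whose origin is the TCP and whose axes are the flange's). Camera axes: x right, y down, z forward; pixel columns grow to the right and rows downward; lengths in mm; the calibration is good to about 2 mm. A picture is of the moment at which its call begins: read the wrist's pose just before it.
- close_job(): hands the job in; it is judged then, once.
The state is a dict: "t": time; "qpos": joint angles; "qvel": joint speeds; "joint_torque": joint torques, N m; "ee_pos": TCP position; "orientation": TCP orientation; "ft_force": force on the tool from outside, world axes, zero at the start; "moment": the same for the moment, N m; "width": finger opening in mm; "grasp_force": force on a finger pad.
Only numpy, scipy, OpenCV 4.12 (cv2) and the standard library are available. Lean on these libraries where they do the work, as an engineer would, in place of code of your own. Each camera call takes 0.05 s, during which the arm holds its last target. There are 200 camera calls.

## Task

Pick up the reading lens by its yellow handle and hold it level over the drilled hole of the board marked with blue tape: the middle of the glass straight above the hole and at the height of the red collar on the focus gauge. Finish while still holding it there, steady in the air; do not put it down or let go. Do not touch either board with the lens, and leave the boards, the gauge and its collar, and the other things on the bench where they are.

Things in the scene. Friction and masses are not known exactly. Their poses are not given: they have to be found in the camera images.
- grip (a point): Grip point of the reading lens, the loose tool to pick up (120 g): a yellow bar handle 90 mm long, 18 mm wide and 18 mm high, lying flat on the bench at first. This point is in the middle of the handle's width and height (9 mm above the bench when lying), near the balance point; the handle runs from 54 mm behind it to 36 mm ahead of it. The x axis points along the handle towards the glass, z up out of the glass face.
- lens (a point): Centre of the glass of the reading lens, 85 mm ahead of the grip point along the handle (x axis) and at the same height. Black round bezel 68 mm in diameter and 18 mm high around a clear glass, joined to the handle by a 10 mm steel neck. Same axes as the grip point.
- slat_hole (a point): Mouth of the drilled hole in the board to be inspected, in its upper face (22 mm above the bench). Light wood board 190 mm long, 70 mm wide, 22 mm thick, loose, with a strip of blue tape 20 mm wide across it; the hole is 18 mm in diameter, dark inside, on the board's centre line. The x axis points along the board towards the end nearer the hole, 65 mm ahead of the hole; the other end is 125 mm behind it; the tape's centre line is 60 mm behind the hole.
- spare_slat_hole (a point): Mouth of the drilled hole in the other board: same board without tape (it may lie on either side). Leave it alone.
- focus_mark (a point): Centre of the red collar (28 mm in diameter, 12 mm high) on the aluminium post of the focus gauge, on the post's axis; z up. Its height above the bench, 110 to 170 mm, is the height at which the centre of the glass is to be held. The collar slides on the post if pushed and otherwise stays. The gauge is fixed to the bench: round steel foot 72 mm in diameter, post 12 mm thick, 206 mm high overall; a small black thumb screw sticks out sideways from the collar.
- drill_mid (a point): Green cordless drill lying on its side, about 260 mm long with its bit, 54 mm high; point in the middle of its barrel. Leave it alone.
- clamp_mid (a point): Orange spring clamp lying flat, about 145 mm long, 22 mm high; point at its middle. Leave it alone.
- tin_mid (a point): Open steel tin with wooden dowels, 68 mm in diameter, 60 mm high, dowels to 90 mm; point at its middle. Leave it alone.

How it is judged:
By the outcome, as a careful person would: the job done as asked, in the order asked, and still so for the second after the job is handed in, while the arm keeps its last pose, push and grip.
It also fails if it takes over 35 s, if anything falls off the work surface, if the arm or the gripper's body presses on something with over 40 N, if the wrist force passes 120 N, or if a joint passes its speed limit or range.

## Working session

There is one attempt and no reset: what is moved stays moved. The work goes in short steps, Python scripts to look and compute and a tool call to move; the robot and the scene stay as the last step left them, time stands still between calls to the robot, and variables do not carry over. Pictures are saved under pics/ and viewed, at most 10 in all, crops included, and the job is handed in when it is done.

Besides the shell and the picture viewer there is one more tool, called after ">>>" by a JSON object that holds its "op" and its "data", one argument or row to a line. jog_arm: Moves the arm, as the interface text tells. Its arguments: {"type":"object","properties":{"commands":{"type":"array","items":{"type":"array"}}},"required":["commands"]}

```bash
ls; mkdir -p pics; cat > h.py <<'E'
import numpy as np, cv2
from workcell import get_obs, get_image, close_job, pinch_z
from scipy.spatial.transform import Rotation as R
def rot(o):
    o=np.array(o,float)
    return o if o.shape==(3,3) else (R.from_rotvec(o).as_matrix() if o.size==3 else R.from_quat(o).as_matrix())
def cam(n):
    ob=get_obs(); d=get_image(n)
    if n=="wrist":
        T=np.eye(4); T[:3,:3]=rot(ob["orientation"]); T[:3,3]=ob["ee_pos"]; T=T@np.array(d["mount"])
        d["E"],d["M"]=T[:3,3],T[:3,:3]
    else: d["E"],d["M"]=np.array(d["eye"],float),rot(d["orientation"])
    return d
def ray(d,uv):
    uv=np.atleast_2d(np.array(uv,float)); 
    return (np.linalg.inv(d["intrinsics"])@np.c_[uv,np.ones(len(uv))].T).T@d["M"].T
def plane(d,uv,z):
    r=ray(d,uv); return d["E"]+r*((z-d["E"][2])/r[:,2])[:,None]
def cloud(d):
    v,u=np.mgrid[:480,:640]
    return (d["E"]+ray(d,np.c_[u.ravel(),v.ravel()])*d["z_map"].reshape(-1,1)).reshape(480,640,3)
E
python3 - <<'E'
from h import *
ob=get_obs(); print(ob, pinch_z)
for n in("top","side","wrist"):
    d=cam(n); cv2.imwrite(f"pics/{n}0.png",d["image"]); print(n,d["E"],d["M"].round(3).tolist(),np.array(d["intrinsics"]).tolist())
    np.savez(f"{n}0.npz",**{k:np.array(v) for k,v in d.items()})
E
```

```text
pics
{'t': 0.0, 'qpos': array([ 1.11300534e+00,  4.23826477e-01,  1.63069178e+00,  1.25626000e-05,
        1.08857396e+00, -1.90277268e-02]), 'qvel': array([ 2.27727987e-04,  1.53880883e-03,  1.90458896e-04, -1.58200494e-03,
       -5.57699852e-05,  8.06892253e-04]), 'joint_torque': array([-1.73553963e-03, -5.44625509e+01, -2.73664248e+01,  6.42806897e-02,
        2.26630789e-02, -1.41022260e-04]), 'ee_pos': array([265.25822838, 565.30904288, 221.90995812]), 'orientation': array([-6.83621947e-01, -3.06593662e+00,  2.28448919e-03]), 'ft_force': array([-0.51901375, -0.54172589,  0.24781597]), 'moment': array([-0.00956605, -0.01189147,  0.01528135]), 'grasp_force': 0.0, 'width': 87.64976220786482} 18.700000000000003
top [ 397.30524658  -84.05670062 1111.92992042] [[-0.004, -0.982, 0.19], [-1.0, 0.006, 0.009], [-0.01, -0.19, -0.982]] [[512.3461421679509, 0.0, 319.0477394973723], [0.0, 512.3461421679509, 231.03098744912555], [0.0, 0.0, 1.0]]
side [ 406.61232595 -942.73047748  883.64228461] [[0.97, -0.169, 0.173], [-0.241, -0.648, 0.722], [-0.01, -0.743, -0.669]] [[476.0059687680005, 0.0, 324.6816619141585], [0.0, 476.0059687680005, 235.6056214151235], [0.0, 0.0, 1.0]]
wrist [198.98782536 597.27419503 384.39157224] [[0.425, 0.872, 0.244], [0.905, -0.409, -0.115], [-0.001, 0.27, -0.963]] [[392.47495636375487, 0.0, 322.34011862950786], [0.0, 392.47495636375487, 239.46413170755122], [0.0, 0.0, 1.0]]
```

View pics/top0.png

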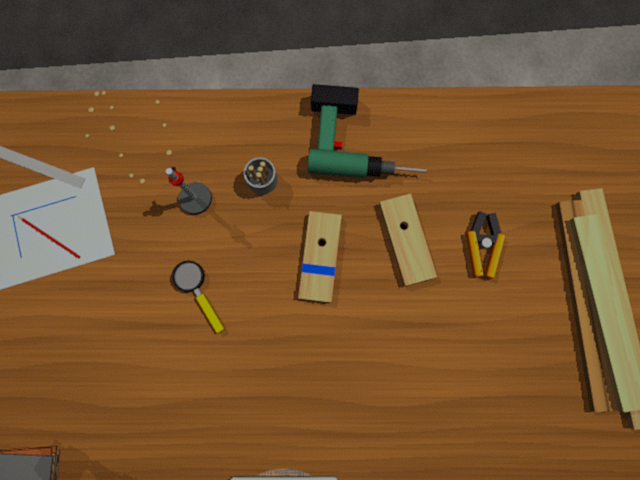

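View pics/side0.png

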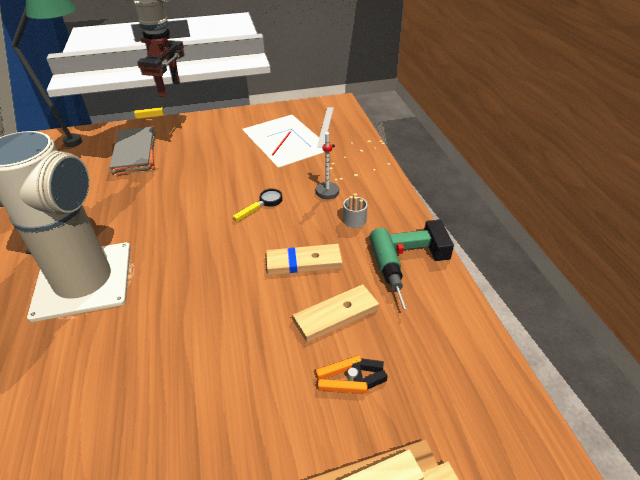

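Top view: lens glass at (188,276), handle (209,313), taped hole (322,242) with tape (318,269), collar (176,178). Side view: glass (271,198), handle (247,210), hole (315,255), collar (327,148).

```bash
cat >> h.py <<'E'
def load(n): return dict(np.load(n+".npz"))
def blob(m,near,roi=40):
    k=np.zeros_like(m,np.uint8); u,v=near; k[max(0,v-roi):v+roi,max(0,u-roi):u+roi]=1
    m=(m.astype(np.uint8)*k); n,l,s,c=cv2.connectedComponentsWithStats(m)
    i=1+np.argmax(s[1:,4]); return c[i],s[i,4],(l==i)
def hsv(d): return cv2.split(cv2.cvtColor(d["image"],cv2.COLOR_BGR2HSV))
def tri(cs):
    A=np.zeros((3,3));b=np.zeros(3);P=[]
    for d,uv in cs:
        r=ray(d,uv)[0]; r/=np.linalg.norm(r); p=np.eye(3)-np.outer(r,r); A+=p;b+=p@d["E"];P.append((p,d["E"]))
    x=np.linalg.solve(A,b); return x,[round(float(np.linalg.norm(p@(x-e))),1) for p,e in P]
E
python3 - <<'E'
from h import *
t,s=load("top0"),load("side0")
def yel(d): h,S,v=hsv(d); return (h>22)&(h<34)&(S>180)&(v>100)
def red(d): h,S,v=hsv(d); return ((h<5)|(h>174))&(S>180)&(v>60)
def blu(d): h,S,v=hsv(d); return (h>105)&(h<130)&(S>150)&(v>80)
def drk(d): h,S,v=hsv(d); return v<60
for n,f,a,b,r in(("handle",yel,(209,313),(247,210),30),("tape",blu,(318,269),(292,260),25),("hole",drk,(322,242),(315,255),8),("collar",red,(176,178),(327,148),14),("bezel",drk,(188,276),(271,198),22)):
    ca,na,ma=blob(f(t),a,r); cb,nb,mb=blob(f(s),b,r)
    if n=="bezel":
        ca,cb=[np.array(cv2.fitEllipse(cv2.convexHull(np.argwhere(m)[:,::-1].astype(np.int32)))[0]) for m in(ma,mb)]
    print(n,ca.round(1),na,cb.round(1),nb,*tri([(t,ca),(s,cb)]))
    for d,m in((t,ma),(s,mb)):
        print("   depth",np.median(cloud(d)[m],0).round(1))
    if n=="hole": print("  z22",plane(t,ca,22),plane(s,cb,22))
    if n in("handle","bezel"): print("  z9..18",plane(t,ca,14),plane(s,cb,14))
    if n=="handle":
        p=plane(t,np.argwhere(ma)[:,::-1],18)[:,:2].astype(np.float32); print(cv2.minAreaRect(p))
E
```

```text
handle [209.6 313.1] 395 [245.8 210.8] 159 [434.45032783 159.49146016  12.85870617] [0.9, 0.9]
   depth [433.6 158.6  17. ]
   depth [435.1 154.6  17.1]
  z9..18 [[433.55043636 159.23221587  14.        ]] [[435.27492508 158.08283102  14.        ]]
((433.6781311035156, 158.40451049804688), (89.42373657226562, 19.68268585205078), 32.55986785888672)
tape [317.8 269.2] 270 [292.2 260. ] 168 [526.97191695 -70.60219593  10.08015966] [0.6, 0.6]
   depth [525.3 -71.1  22. ]
   depth [526.1 -83.6  22.4]Traceback (most recent call last):
  File "<stdin>", line 8, in <module>
  File "h.py", line 26, in blob
    i=1+np.argmax(s[1:,4]); return c[i],s[i,4],(l==i)
        ~~~~~~~~~^^^^^^^^^
    return _wrapfunc(a, 'argmax', axis=axis, out=out, **kwds)
    return bound(*args, **kwds)
ValueError: attempt to get argmax of an empty sequence
```

View pics/wrist0.png

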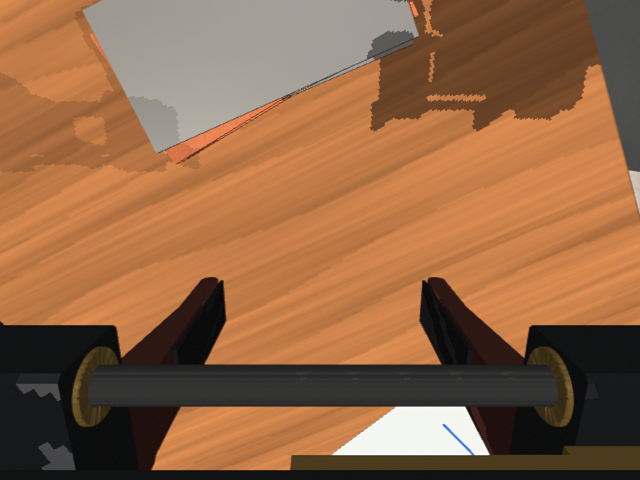

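The wrist view shows only the fingers, a tool case and the paper; nothing needed is in it yet. In the side view the hole is brighter, so I use a relative threshold there.

```bash
python3 - <<'E'
from h import *
t,s=load("top0"),load("side0")
def red(d): h,S,v=hsv(d); return ((h<5)|(h>174))&(S>180)&(v>60)
def drk(k): return lambda d: hsv(d)[2]<k*np.percentile(hsv(d)[2],50)
def hol(d,c):
    v=hsv(d)[2]; return v<0.6*np.median(v[c[1]-8:c[1]+8,c[0]-8:c[0]+8])
for n,a,b,r in(("hole",(322,242),(315,255),8),("collar",(176,178),(327,148),14),("bezel",(188,276),(271,198),20)):
    f={"hole":hol,"collar":lambda d,c:red(d),"bezel":lambda d,c:hsv(d)[2]<60}[n]
    ca,na,ma=blob(f(t,a),a,r); cb,nb,mb=blob(f(s,b),b,r)
    if n=="bezel":
        e=[cv2.fitEllipse(cv2.convexHull(np.argwhere(m)[:,::-1].astype(np.int32))) for m in(ma,mb)]; print(e)
        ca,cb=np.array(e[0][0]),np.array(e[1][0])
    print(n,ca.round(1),na,cb.round(1),nb,*tri([(t,ca),(s,cb)]))
    for d,m in((t,ma),(s,mb)): print("   depth",np.median(cloud(d)[m],0).round(1), np.percentile(cloud(d)[m][:,2],[2,98]).round(1))
    for z in (14,22): print("  z",z,plane(t,ca,z).round(1),plane(s,cb,z).round(1))
E
```

```text
hole [321.4 241.8] 49 [317.2 255. ] 4 [588.74269703 -78.87729555  19.60615781] [3.9, 3.9]
   depth [587.6 -77.8   1.7] [-3.9 18.9]
   depth [593.8 -71.8  14.7] [ 7.9 18.6]
  z 14 [[585.8 -78.7  14. ]] [[593.9 -72.8  14. ]]
  z 22 [[584.4 -78.7  22. ]] [[592.2 -80.8  22. ]]
collar [176.4 178.7] 90 [327.4 148. ] 46 [689.47535365 201.60944446 157.44594172] [2.4, 2.4]
   depth [682.8 198.  164.8] [160.3 168.1]
   depth [689.2 193.1 162.8] [154.9 167.7]
  z 14 [[730.5 244.5  14. ]] [[748.4 428.7  14. ]]
  z 22 [[728.1 242.1  22. ]] [[745.3 416.1  22. ]]
[((188.04153442382812, 277.230712890625), (31.93535614013672, 34.431129455566406), 161.99684143066406), ((270.78021240234375, 197.4268341064453), (16.922163009643555, 22.26055335998535), 83.82059478759766)]
bezel [188.  277.2] 228 [270.8 197.4] 117 [513.54255568 210.2350922    8.00676031] [2.9, 2.9]
   depth [506.2 206.8  16.9] [-2.7 21.3]
   depth [515.7 185.7  13.5] [ 0.8 21.1]
  z 14 [[510.  208.6  14. ]] [[515.7 202.6  14. ]]
  z 22 [[509.2 206.5  22. ]] [[514.7 192.1  22. ]]
```

>>> {"op": "jog_arm", "data": {
  "commands": [
    [1, [-0.36, -0.257, -0.078], [0, 0, 0]],
    [1, [-0.36, -0.257, -0.078], [0, 0, 0]],
    [1, [-0.36, -0.257, -0.078], [0, 0, 0]],
    [1, [-0.36, -0.257, -0.078], [0, 0, 0]],
    [1, [-0.36, -0.257, -0.078], [0, 0, 0]],
    [1, [-0.36, -0.257, -0.078], [0, 0, 0]],
    [1, [-0.36, -0.257, -0.078], [0, 0, 0]],
    [1, [-0.36, -0.257, -0.078], [0, 0, 0]],
    [1, [-0.36, -0.257, -0.078], [0, 0, 0]],
    [1, [-0.36, -0.257, -0.078], [0, 0, 0]]
  ]
}}

```text
t: 1.15
ee_pos: [482.7, 178.4, 301.0]
orientation: [-0.684, -3.066, -0.0]
ft_force: [0.8, 0.3, 0.3]
width: 88.1
grasp_force: 0.0
```

>>> {"op": "jog_arm", "data": {
  "commands": [
    [1, [0, 0, 0], [0, 0, -0.16]],
    [1, [0, 0, 0], [0, 0, -0.16]],
    [1, [0, 0, 0], [0, 0, -0.16]],
    [1, [0, 0, 0], [0, 0, -0.16]],
    [1, [0, 0, 0], [0, 0, -0.16]],
    [1, [0, 0, 0], [0, 0, -0.16]],
    [1, [0, 0, 0], [0, 0, -0.16]],
    [1, [0, 0, 0], [0, 0, -0.164]],
    [1, [0, 0, 0], [0, 0, 0]],
    [1, [0, 0, 0], [0, 0, 0]]
  ]
}}

```text
t: 2.15
ee_pos: [482.1, 180.2, 300.5]
orientation: [0.877, -3.016, -0.0]
ft_force: [-0.4, -0.5, -0.1]
width: 87.8
grasp_force: 0.0
```

```bash
python3 - <<'E'
from h import *
ob=get_obs(); M=rot(ob["orientation"]); print(ob["t"],ob["ee_pos"],ob["qpos"].round(2),M.round(3).tolist())
d=cam("wrist"); cv2.imwrite("pics/w1.png",d["image"]); np.savez("w1.npz",**{k:np.array(v) for k,v in d.items()}); print(d["E"])
E
```

```text
2.15 [482.08443865 180.15105343 300.53726699] [ 0.33  0.17  1.79  0.    1.18 -1.8 ] [[-0.844, -0.536, -0.0], [-0.536, 0.844, -0.0], [0.0, 0.0, -1.0]]
[420.25494651 140.8491803  462.95001258]
```

View pics/w1.png

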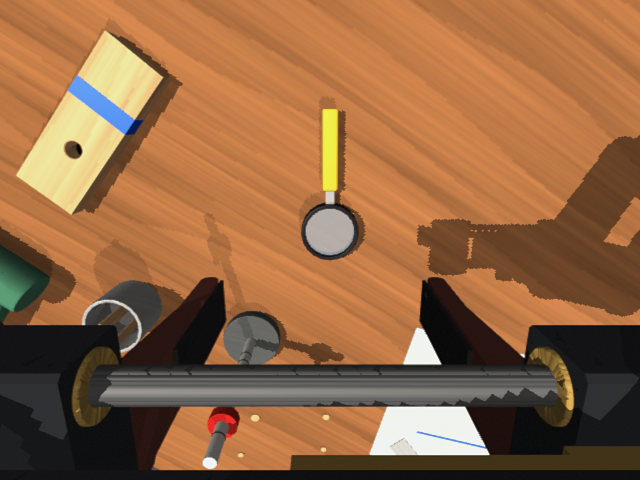

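Wrist view: handle (330,150), glass (330,230), taped board with hole (73,150) and tape (105,105), gauge foot (252,338), collar (223,422), all in one picture. Now I triangulate across the views.

```bash
python3 - <<'E'
from h import *
W,t,s=load("w1"),load("top0"),load("side0")
yel=lambda d:(lambda h,S,v:(h>22)&(h<34)&(S>180)&(v>100))(*hsv(d))
red=lambda d:(lambda h,S,v:((h<5)|(h>174))&(S>180)&(v>60))(*hsv(d))
blu=lambda d:(lambda h,S,v:(h>105)&(h<130)&(S>150)&(v>80))(*hsv(d))
hull=lambda m: cv2.convexHull(np.argwhere(m)[:,::-1].astype(np.int32))
def hc(m): M=cv2.moments(hull(m)); return np.array([M["m10"],M["m01"]])/M["m00"]
V=(W,t,s)
def rep(n,f,pts,r):
    c=[hc(blob(f(d),p,r)[2]) for d,p in zip(V,pts)]
    print(n,[x.round(1).tolist() for x in c]); 
    for I in((0,1),(0,2),(1,2),(0,1,2)): x,e=tri([(V[i],c[i]) for i in I]); print("  ",I,x.round(1),e)
    for d,p in zip(V,pts): q=cloud(d)[blob(f(d),p,r)[2]]; print("   depth",np.median(q,0).round(1),np.percentile(q[:,2],[5,50,95]).round(1))
    return c
rep("collar",red,[(223,422),(176,178),(327,148)],22)
rep("handle",yel,[(330,150),(209,313),(247,210)],45)
rep("tape",blu,[(105,105),(318,269),(292,260)],45)
m=blob(yel(W),(330,150),45)[2]; print(cv2.minAreaRect(plane(W,np.argwhere(m)[:,::-1],18)[:,:2].astype(np.float32)))
# bezel in wrist: dark ring, Hough-free: hull of dark pixels
v=hsv(W)[2]; b=blob(v<70,(330,231),34); e=cv2.fitEllipse(hull(b[2])); print("bezel",b[1],e,plane(W,[e[0]],9),plane(W,[e[0]],18))
vv=hsv(W)[2]; b=blob(vv<90,(73,150),16); e=cv2.fitEllipse(hull(b[2])); print("hole",b[1],e,plane(W,[e[0]],22))
# board outline in wrist and top at z=22 by depth
for d,near in((W,(90,120)),(t,(320,257))):
    z=cloud(d); m=blob((z[...,2]>19)&(z[...,2]<26),near,110 if d is W else 50)[2]
    r=cv2.minAreaRect(z[m][:,:2].astype(np.float32)); print("board",r,z[m][:,2].mean())
print("glass ring", tri([(W,e[0]),(t,(321.4,241.8))]))
E
```

```text
collar [[223.1, 421.6], [175.6, 177.7], [327.4, 147.5]]
   (0, 1) [688.3 202.8 160. ] [0.1, 0.1]
   (0, 2) [691.6 203.8 157.6] [0.9, 0.9]
   (1, 2) [690.5 203.2 158.4] [1.6, 1.6]
   (0, 1, 2) [690.4 203.4 158. ] [0.2, 1.5, 1.8]
   depth [680.8 200.3 165. ] [157.2 165.  166.4]
   depth [682.8 198.  164.8] [161.2 164.8 167.9]
   depth [689.2 193.1 162.8] [155.2 162.8 167.5]
handle [[329.2, 149.7], [209.6, 313.1], [246.1, 211.1]]
   (0, 1) [434.1 159.3  13.9] [0.5, 0.5]
   (0, 2) [435.3 159.4  11.5] [0.6, 0.6]
   (1, 2) [434.8 160.   11.1] [1.1, 1.1]
   (0, 1, 2) [434.8 159.6  11.4] [0.2, 1.1, 1.1]
   depth [442.3 167.3  18.2] [16.6 18.2 19.6]
   depth [433.6 158.6  17. ] [ 3.2 17.  20.7]
   depth [435.1 154.6  17.1] [ 7.8 17.1 20.8]
tape [[101.7, 105.1], [318.0, 269.3], [292.1, 259.9]]
   (0, 1) [525.3 -71.1  20.9] [0.3, 0.3]
   (0, 2) [527.  -74.2  14.2] [0.2, 0.2]
   (1, 2) [526.8 -71.   10.9] [0.6, 0.6]
   (0, 1, 2) [526.6 -72.8  14. ] [1.4, 2.0, 0.9]
   depth [525.3 -70.6  22.7] [21.3 22.7 24.2]
   depth [525.3 -71.1  22. ] [18.1 22.  25.7]
   depth [526.1 -83.6  22.4] [ 6.  22.4 25.4]
((435.5666198730469, 159.4067840576172), (87.64376831054688, 15.683703422546387), 32.973167419433594)
bezel 705 ((329.68865966796875, 230.5614013671875), (56.97027587890625, 57.30287170410156), 11.455404281616211) [[513.83594716 210.91316181   9.        ]] [[511.98061291 209.52407531  18.        ]]
hole 162 ((73.4305419921875, 149.68145751953125), (14.136683464050293, 15.826277732849121), 123.25801849365234) [[584.80810432 -77.6957837   22.        ]]
board ((555.2051391601562, -74.3486328125), (71.63297271728516, 190.80271911621094), 82.98585510253906) 22.29382854414676
board ((553.6720581054688, -75.96857452392578), (69.98567199707031, 190.09750366210938), 82.8075942993164) 21.797585659461337
glass ring (array([584.9415738 , -78.47243481,  20.65419255]), [0.4, 0.4])
```

>>> {"op": "jog_arm", "data": {
  "commands": [
    [1, [0.21, 0.04, 0.2], [0, 0, -0.01]],
    [1, [0.212, 0.04, 0.3], [0, 0, 0]],
    [1, [0, 0, 0.4], [0, 0, 0]],
    [1, [0, 0, 0.4], [0, 0, 0]],
    [1, [0, 0, 0.4], [0, 0, 0]],
    [1, [0, 0, 0.4], [0, 0, 0]],
    [1, [0, 0, 0.3], [0, 0, 0]],
    [1, [0, 0, 0], [0, 0, 0]],
    [1, [0, 0, 0], [0, 0, 0]],
    [1, [0, 0, 0], [0, 0, 0]]
  ]
}}

```text
t: 3.2
ee_pos: [443.6, 164.4, 62.2]
orientation: [-0.893, 3.009, 0.0]
ft_force: [0.5, -0.6, 0.1]
width: 87.4
grasp_force: 0.0
```

```bash
python3 - <<'E'
from h import *
ob=get_obs(); M=rot(ob["orientation"]); print(ob["t"],ob["ee_pos"],M.round(4).tolist(), np.degrees(np.arctan2(-M[1,0],-M[0,0])))
W=cam("wrist"); cv2.imwrite("pics/w2.png",W["image"])
h,S,v=hsv(W); m=(h>22)&(h<34)&(S>180)&(v>100)
z=cloud(W); m&=(z[...,2]>14)&(z[...,2]<23); p=z[m]; print(m.sum(),p[:,2].mean())
n,l,st,c=cv2.connectedComponentsWithStats(m.astype(np.uint8)); print(st[1:],c[1:])
print(cv2.minAreaRect(plane(W,np.argwhere(m)[:,::-1],18)[:,:2].astype(np.float32)))
E
```

```text
3.2 [443.60796952 164.40006576  62.16530399] [[-0.8382, -0.5453, 0.0024], [-0.5453, 0.8382, 0.0008], [-0.0024, -0.0006, -1.0]] 33.04731385584516
1100 17.91634600972053
[[313 166   1   1   1]
 [309 166  31  85 868]
 [329 192   1   1   1]
 [331 206   1   1   1]
 [339 248   1   1   1]
 [317 251   3   3   5]
 [338 251   1   1   1]
 [309 252   3   3   5]
 [312 252   2   1   2]
 [313 254   2   4   5]
 [317 255   3   3   6]
 [329 254   1   1   1]
 [309 256   1   3   3]
 [334 256   1   1   1]
 [338 256   2   2   3]
 [311 258   1   1   1]
 [321 259   1   1   1]
 [330 259   1   1   1]
 [336 258   1   2   2]
 [309 261   2   2   2]
 [316 261   3   6   9]
 [320 261   1   1   1]
 [330 261   1   1   1]
 [332 260   1   1   1]
 [309 264   2   5   5]
 [330 264   2   2   2]
 [338 266   1   1   1]
 [318 268   1   2   2]
 [331 269   1   1   1]
 [337 269   1   1   1]
 [309 270   3  28  52]
 [320 271   1   1   1]
 [333 271   1   1   1]
 [312 275   1   1   1]
 [312 277   1   1   1]
 [320 276   1   1   1]
 [323 276   1   1   1]
 [333 279   2   4   4]
 [335 279   1   1   1]
 [322 281   1   1   1]
 [324 283   
[... 2682 characters left out ...]
4286 306.14285714]
 [328.         304.        ]
 [317.25       307.75      ]
 [328.66666667 308.        ]
 [333.         306.        ]
 [336.         308.        ]
 [310.         314.        ]
 [316.         311.        ]
 [330.         312.5       ]
 [318.         312.        ]
 [334.         313.        ]
 [337.         313.5       ]
 [314.         314.        ]
 [317.         314.        ]
 [314.         316.        ]
 [316.         316.        ]
 [328.         317.        ]
 [330.75       317.25      ]
 [335.66666667 318.        ]
 [312.         319.        ]
 [314.         319.        ]]
((433.9103088378906, 159.2710723876953), (87.71112060546875, 16.628299713134766), 32.54645919799805)
```

View pics/w2.png

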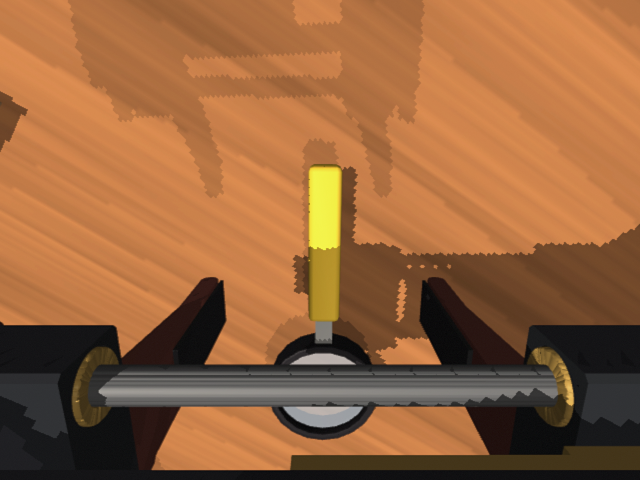

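The handle (309–341, 166–320) lies centred between the open fingers, straight along the view. Descend and grip.

>>> {"op": "jog_arm", "data": {
  "commands": [
    [1, [0.018, 0, 0.2], [0, 0, 0]],
    [1, [0, 0, 0.2], [0, 0, 0]],
    [1, [0, 0, 0.12], [0, 0, 0]],
    [1, [0, 0, 0.05], [0, 0, 0]],
    [1, [0, 0, 0], [0, 0, 0]],
    [1, [0, 0, 0], [0, 0, 0]],
    [-1, [0, 0, 0], [0, 0, 0]],
    [-1, [0, 0, 0], [0, 0, 0]],
    [-1, [0, 0, 0], [0, 0, 0]],
    [-1, [0, 0, 0], [0, 0, 0]]
  ]
}}

```text
t: 4.25
ee_pos: [441.0, 163.1, 3.9]
orientation: [-0.895, 3.011, 0.0]
ft_force: [0.5, 0.1, 0.3]
width: 59.4
grasp_force: 0.0
```

>>> {"op": "jog_arm", "data": {
  "commands": [
    [-1, [0, 0, 0], [0, 0, 0]],
    [-1, [0, 0, 0], [0, 0, 0]],
    [-1, [0, 0, 0], [0, 0, 0]],
    [-1, [0, 0, 0], [0, 0, 0]]
  ]
}}

```text
t: 4.65
ee_pos: [440.9, 163.0, 3.6]
orientation: [0.895, -3.011, 0.0]
ft_force: [-0.2, -0.2, 0.4]
width: 27.4
grasp_force: 0.0
```

>>> {"op": "jog_arm", "data": {
  "commands": [
    [-1, [0, 0, 0], [0, 0, 0]],
    [-1, [0, 0, 0], [0, 0, 0]],
    [-1, [0, 0, 0], [0, 0, 0]],
    [-1, [0, 0, 0], [0, 0, 0]],
    [-1, [0, 0, 0], [0, 0, 0]]
  ]
}}

```text
t: 5.15
ee_pos: [440.9, 163.0, 3.6]
orientation: [0.895, -3.011, 0.0]
ft_force: [0.6, -0.7, -0.4]
width: 17.7
grasp_force: 30.0
```

>>> {"op": "jog_arm", "data": {
  "commands": [
    [-1, [0, 0, -0.1], [0, 0, 0]],
    [-1, [0, 0, -0.25], [0, 0, 0]],
    [-1, [0, 0, -0.3], [0, 0, 0]],
    [-1, [0, 0, -0.3], [0, 0, 0]],
    [-1, [0, 0, -0.3], [0, 0, 0]],
    [-1, [0, 0, -0.25], [0, 0, 0]],
    [-1, [0, 0, -0.1], [0, 0, 0]],
    [-1, [0, 0, 0], [0, 0, 0]],
    [-1, [0, 0, 0], [0, 0, 0]]
  ]
}}

```text
t: 6.05
ee_pos: [440.3, 162.8, 163.0]
orientation: [0.894, -3.011, 0.0]
ft_force: [0.6, 0.3, -1.3]
width: 17.8
grasp_force: 30.0
```

```bash
cat > look.py <<'E'
from h import *
import sys
ob=get_obs(); M=rot(ob["orientation"]); print(ob["t"],ob["ee_pos"].round(1),"yaw",np.degrees(np.arctan2(-M[1,0],-M[0,0])).round(2),"width",ob["width"],M[2].round(4),"q",ob["qpos"].round(2))
for n in("wrist","top","side"):
    d=cam(n); k=n+sys.argv[1]; cv2.imwrite(f"pics/{k}.png",d["image"]); np.savez(k+".npz",**{a:np.array(b) for a,b in d.items()})
E
python3 look.py 3
```

```text
6.05 [440.3 162.8 163. ] yaw 33.08 width 17.82579906431135 [ 9.e-04  2.e-04 -1.e+00] q [ 0.33  0.29  2.01  0.    0.85 -1.82]
```

View pics/wrist3.png

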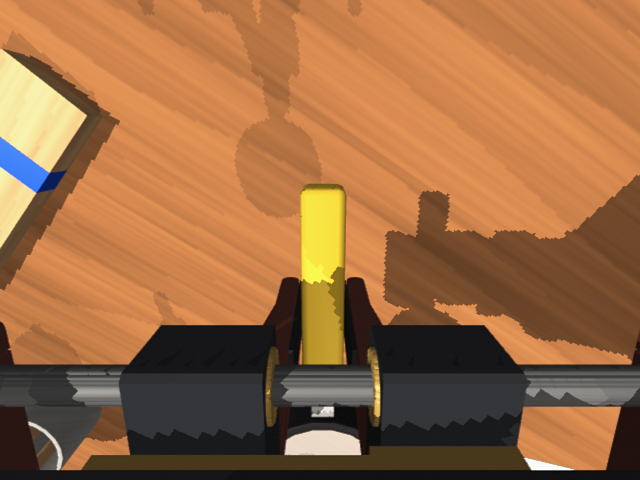

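Handle held (302–346, 185–365), the bezel just seen below the gripper bar. Check level via depth.

```bash
cat > lev.py <<'E'
from h import *
import sys
W=load("wrist"+sys.argv[1]); ob=get_obs(); M=rot(ob["orientation"])
h,S,v=hsv(W); m=(h>22)&(h<34)&(S>170)&(v>80); m=blob(m,(323,275),95)[2]; m=cv2.erode(m.astype(np.uint8),np.ones((5,5)))>0
q=(cloud(W)[m]-ob["ee_pos"]); f=-M[:2,0]; f/=np.linalg.norm(f); a=q[:,:2]@f
ok=abs(q[:,2]-np.median(q[:,2]))<4
A=np.c_[a,q[:,:2]@np.array([-f[1],f[0]]),np.ones(len(a))][ok]; x,*_=np.linalg.lstsq(A,q[ok,2],rcond=None)
print("slope along/across deg",np.degrees(x[:2]).round(2),"top rel TCP at grip",x[2].round(1),"a range",a[ok].min().round(1),a[ok].max().round(1), "lat mean",A[:,1].mean().round(2))
E
python3 lev.py 3
python3 - <<'E'
from h import *
# lens in side3/top3: expected lens pos, print projections
for n in("side3","top3"):
    d=load(n)
    for p in([512.5,209.5,168.4],[441.8,164.,168.4]):
        c=d["M"].T@(np.array(p)-d["E"]); uv=d["intrinsics"]@c/c[2]; print(n,uv[:2].round(1))
E
```

```text
slope along/across deg [0.01 0.98] top rel TCP at grip 15.4 a range -50.2 -14.0 lat mean -0.88
side3 [264.5 152.1]
side3 [241.  164.6]
top3 [165.9 267.5]
top3 [188.6 305.8]
```

>>> {"op": "jog_arm", "data": {
  "commands": [
    [-1, [0.05, -0.15, 0], [0, 0, 0]],
    [-1, [0.1, -0.28, 0], [0, 0, 0]],
    [-1, [0.116, -0.32, 0], [0, 0, 0]],
    [-1, [0.12, -0.35, 0], [0, 0, 0]],
    [-1, [0.12, -0.35, 0], [0, 0, 0]],
    [-1, [0.12, -0.34, 0], [0, 0, 0]],
    [-1, [0.1, -0.28, 0], [0, 0, 0]],
    [-1, [0.06, -0.168, 0], [0, 0, 0]],
    [-1, [0.04, -0.1, 0], [0, 0, 0]],
    [-1, [0, 0, 0], [0, 0, 0]]
  ]
}}

```text
t: 7.2
ee_pos: [499.1, -78.7, 162.8]
orientation: [0.892, -3.011, -0.001]
ft_force: [0.7, 0.4, -0.8]
width: 17.3
grasp_force: 30.0
```

>>> {"op": "jog_arm", "data": {
  "commands": [
    [-1, [0, 0, 0], [0, 0, 0.06]],
    [-1, [0, 0, 0], [0, 0, 0.12]],
    [-1, [0, 0, 0], [0, 0, 0.13]],
    [-1, [0, 0, 0], [0, 0, 0.13]],
    [-1, [0, 0, 0], [0, 0, 0.12]],
    [-1, [0, 0, 0], [0, 0, 0.11]],
    [-1, [0, 0, 0], [0, 0, 0.064]],
    [-1, [0, 0, 0.05], [0, 0, 0]],
    [-1, [0, 0, 0.04], [0, 0, 0]],
    [-1, [0, 0, 0], [0, 0, 0]]
  ]
}}

```text
t: 8.2
ee_pos: [498.6, -77.4, 153.8]
orientation: [0.004, -3.14, -0.001]
ft_force: [0.0, -0.3, -1.1]
width: 17.8
grasp_force: 30.0
```

```bash
python3 look.py 4; python3 lev.py 4; python3 -c "
import cv2,numpy as np
s=cv2.imread('pics/side4.png');t=cv2.imread('pics/top4.png')
a=cv2.resize(s[100:300,220:420],(600,600),interpolation=cv2.INTER_CUBIC)[:, :400];b=cv2.resize(t[150:350,240:440],(600,600),interpolation=cv2.INTER_CUBIC)[:, :400]
cv2.imwrite('pics/c4.png',np.hstack([a,b]))"
```

```text
8.2 [498.6 -77.4 153.8] yaw 0.15 width 17.79584054443029 [ 1.8e-03  4.0e-04 -1.0e+00] q [-0.18  0.35  1.94  0.    0.85 -1.75]
slope along/across deg [1.54 0.64] top rel TCP at grip 15.2 a range -50.9 -42.7 lat mean 2.7
```

View pics/c4.png

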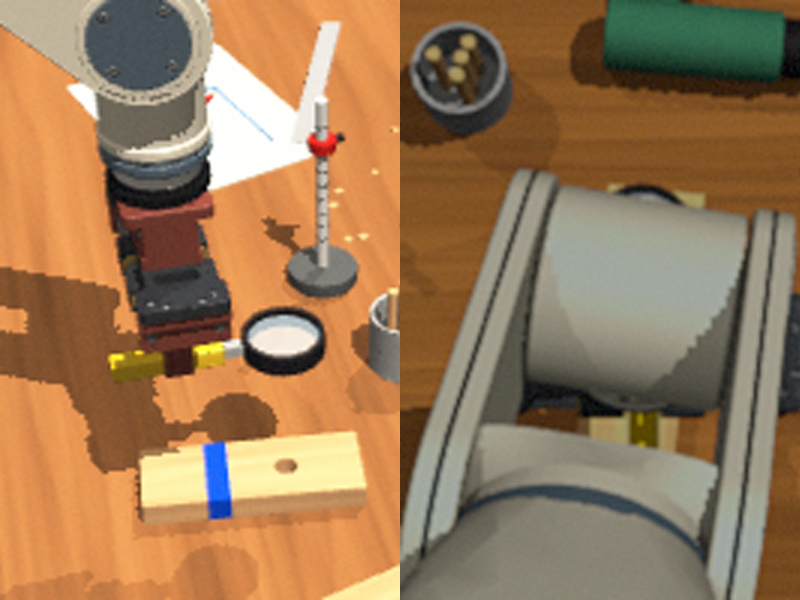

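The side crop shows the lens level in the fingers, glass at about side pixel (315,213), above the taped board's hole (315,255). The arm hides most of the lens from the top camera. I measure the bezel in the side view against the hole and collar.

```bash
cat > fin.py <<'E'
from h import *
import sys
d=load("side"+sys.argv[1]); ob=get_obs(); M=rot(ob["orientation"])
def proj(p): c=d["M"].T@(np.array(p,float)-d["E"]); return (d["intrinsics"]@c/c[2])[:2]
h,S,v=hsv(d)
m=blob(v<62,(315,213),24)[2]; hull=cv2.convexHull(np.argwhere(m)[:,::-1].astype(np.int32)); e=cv2.fitEllipse(hull); r=cv2.boundingRect(hull)
k=cv2.moments(hull); c=np.array([k["m10"],k["m01"]])/k["m00"]; print("bezel ell",e,"hull c",c.round(2),"bbox",r)
f=-M[:3,0]; L=ob["ee_pos"]+86.3*f+np.array([0,0,5.6]); print("kin lens",L.round(1))
# expected silhouette of a cylinder at L
a=np.linspace(0,2*np.pi,90); P=[proj(L+[34*np.cos(t),34*np.sin(t),z]) for t in a for z in(-9,9)]
hh=cv2.convexHull(np.float32(P)); k=cv2.moments(hh); ce=np.array([k["m10"],k["m01"]])/k["m00"]; print("exp",ce.round(2),cv2.boundingRect(hh))
print("side xy on kin z",plane(d,[c],L[2]).round(1),"z if y kin:",end=" ")
def zaty(uv,y): r=ray(d,uv)[0]; return (d["E"]+r*(y-d["E"][1])/r[1]).round(1)
print(zaty(c,L[1]))
# hole: brightness-weighted in side
u0,v0,w=315,255,9; g=cv2.cvtColor(d["image"],cv2.COLOR_BGR2GRAY)[v0-w:v0+w+1,u0-w:u0+w+1].astype(float)
b=np.median(g); wt=np.clip(b-g-20,0,None); yy,xx=np.mgrid[-w:w+1,-w:w+1]; wt[(xx**2+yy**2)>64]=0
hc=np.array([u0+(wt*xx).sum()/wt.sum(),v0+(wt*yy).sum()/wt.sum()]); print("hole side",hc.round(2),plane(d,[hc],22).round(1),"proj of est",proj([584.8,-78.3,22]).round(2))
mr=blob(((h<5)|(h>174))&(S>180)&(v>60),(327,148),14)[2]; k=cv2.moments(cv2.convexHull(np.argwhere(mr)[:,::-1].astype(np.int32))); cc=np.array([k["m10"],k["m01"]])/k["m00"]
print("collar",cc.round(2),zaty(cc,203),"proj est",proj([689,203,159]).round(2), "depth bezel", np.percentile(cloud(d)[m],[5,50,95],axis=0).round(1).tolist())
E
python3 fin.py 4
```

```text
bezel ell ((314.17919921875, 213.5963134765625), (22.07261848449707, 27.677936553955078), 85.65653991699219) hull c [314.09 213.56] bbox (301, 203, 27, 22)
kin lens [585.6 -77.7 160.1]
exp [313.07 213.54] (298, 201, 30, 25)
side xy on kin z [[587.8 -79.  160.1]] z if y kin: [588.  -77.7 159. ]
hole side [315.25 254.88] [[587.3 -79.1  22. ]] proj of est [314.25 254.85]
collar [327.3  147.71] [691.8 203.  158.1] proj est [326.35 147.58] depth bezel [[557.7, -111.1, 153.5], [585.2, -102.6, 164.1], [616.0, -48.5, 169.4]]
```

>>> {"op": "jog_arm", "data": {
  "commands": [
    [-1, [0.006, -0.005, 0.011], [0, 0, 0]],
    [-1, [0, 0, 0], [0, 0, 0]],
    [-1, [0, 0, 0], [0, 0, 0]],
    [-1, [0, 0, 0], [0, 0, 0]],
    [-1, [0, 0, 0], [0, 0, 0]],
    [-1, [0, 0, 0], [0, 0, 0]]
  ]
}}

```text
t: 8.95
ee_pos: [498.8, -78.5, 153.6]
orientation: [-0.002, 3.142, 0.0]
ft_force: [-0.1, 0.0, -0.8]
width: 17.9
grasp_force: 30.0
```

```bash
python3 look.py 5; python3 fin.py 5; python3 -c "
from h import get_obs; o=get_obs(); print(abs(o['qvel']).max(),o['grasp_force'],o['width'])"
```

```text
8.95 [498.8 -78.5 153.6] yaw 0.06 width 17.87500622521355 [-0.  0. -1.] q [-0.18  0.35  1.94  0.    0.85 -1.75]
bezel ell ((313.9717712402344, 215.31715393066406), (19.266136169433594, 27.014202117919922), 89.27940368652344) hull c [313.8 217.9] bbox (301, 212, 27, 14)
kin lens [585.1 -78.4 159.2]
exp [312.93 214.05] (298, 202, 30, 25)
side xy on kin z [[583.7 -93.5 159.2]] z if y kin: [586.8 -78.4 146.2]
hole side [315.25 254.88] [[587.3 -79.   22. ]] proj of est [314.25 254.85]
collar [327.38 147.49] [692.  203.  158.8] proj est [326.35 147.58] depth bezel [[556.6, -112.6, 153.4], [580.3, -106.5, 161.3], [611.7, -91.5, 168.5]]
0.0009646866208563221 29.994362890720367 17.945693979032047
```

The bezel mask lost its far rim in this frame because of the brightness threshold. Its near edge and left and right edges still match the expected position, and the arm is still, so I'm handing the job in.

```bash
python3 -c "
from h import close_job; print(close_job())"
```

```text
the job is handed in; nothing more can be done
None
```

I handed the job in with the lens held level and steady over the blue-taped board's hole: the glass centre is within about 1 mm of the hole by the arm's pose and at about 159 mm, the collar's measured height (views gave 158–160 mm).

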